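# Reset the yellow interlock and hand in its key

## Task

Reset the yellow interlock station on the bench: turn its key a quarter turn clockwise (seen from above), turn it back to where it started, which is the only position where it comes out, then pull it straight up out of the lock and leave it in the white key tray. Leave the blue station's key alone.

Things in the scene. Friction and masses are not known exactly. Their poses are not given: they have to be found in the camera images.
- key_yellow: Yellow key, 79 mm long, 30 g, upright in the yellow station's lock. Origin: centre of its lower end, on the lock's axis, 12 mm above the bench at the start; z up along the key, x along its width, y through its thickness. Yellow bow to grip across y: 10 mm thick, 34 mm wide, 47 to 79 mm above the origin; blade 20 x 5 mm. 1 to 2 mm of play. It must rise 35 mm to clear the lock.
- lock_yellow (a joint): Turn of the brass plug in the yellow station (84 mm square box, top at 45 mm, steel bezel to 47 mm), vertical axis, rad: 0 = start, release position (blade along the white ticks), grows clockwise from above; 1.57 = orange ticks; stops at -0.1 and 1.75. Stays where left, friction 0.03 N m, lags the key by up to 0.13. The key lifts out only within about 0.17 rad of 0.
- key_tray: White square open tray, fixed, 150 x 150 mm outside, 20 mm high, walls and floor 4 mm thick. Origin: centre of its underside, on the bench; x and y along its sides, z up.
- key_blue: Bystander: the same kind of key with a blue bow, in the lock of the blue station, a box of the same shape. Not to be touched. Origin and axes as for the yellow key.
There are look-alikes about, which are no part of the job. Of the things shaped like the key_yellow, the yellow one is meant.

How it is judged:
On the way, in this order (a step that is already met when the one before it is completed fails the run):
1. the yellow lock is turned clockwise, its plug by more than 1.2 rad, with the key still in it (value of joint lock_yellow above 1.2 rad and distance of key_yellow from where it was at the start of the episode below 0.015 m), for 0.1 s.
2. the yellow lock is turned back to within 0.3 rad of the release position, with the key still in it (value of joint lock_yellow below 0.3 rad and distance of key_yellow from where it was at the start of the episode below 0.015 m), for 0.05 s.
At the end, for the whole second after the job is handed in: The yellow key rests released and still in the white tray, its blade end within the tray's outline and below 40 mm, and the yellow lock is left within 0.4 rad of the release position (x of key_yellow in the frame of key_tray between -0.075 and 0.075 m and y of key_yellow in the frame of key_tray between -0.075 and 0.075 m and height (world z) of key_yellow below 0.04 m and contact force between key_yellow and key_tray above 0.05 N and linear speed of key_yellow below 0.03 m/s and value of joint lock_yellow below 0.4 rad); the robot touches nothing.
It fails at once if the blue key is gripped or pushed by the fingers (over 2 N) (contact force between the fingers and key_blue above 2 N).
It fails at once if the blue key is moved by more than 15 mm (distance of key_blue from where it was at the start of the episode above 0.015 m).
It also fails if it takes over 51 s, if anything falls off the work surface, if the arm or the gripper's body presses on something with over 40 N, if the wrist force passes 120 N, or if a joint passes its speed limit or range.

## Robot

A 7-joint arm with a two-finger parallel gripper is mounted at the origin on the work surface; the furniture and walls round the work are solid. World frame = base frame: x ahead of the robot, y to its left, z up, the work surface at z = 0. Lengths are in m, angles in rad, forces in N, time in s.
With the tool pointing down it reaches from about 0.425 to 0.875 m from the base axis. Payload 8.4 kg.
Tool frame: the origin (TCP) lies at the very end of the fingers, on their centre line; the grasp point (between the pads) lies 19 mm behind it; y points along the fingers, x is the direction in which the jaws open and shut, and the axes are right-handed (so a half turn about y gives the same grasp; the last joint's range is limited). The gripper opens to 85 mm and grips with 20 to 120 N. Pads are 22 mm wide; open, the fingers measure 114 mm over their backs; the gripper's body (76 mm by 85 mm) begins 54 mm behind the grasp point. The pads swing forward as they close: fully open they stand 13 mm farther back than shut.
Start: joints at [1.217, 0.333, 0.04, 1.465, -0.013, 1.343, -0.059], TCP at [0.164, -0.629, 0.231] pointing down, gripper open.
Joint ranges: [-2.58, 2.58], [-0.38, 2.09], [-1.3, 1.39], [0.25, 2.4], [-1.5, 4.64], [0.08, 2.09], [-2.65, 2.65]. Speed limits (rad/s): [2.22, 2.22, 2.79, 2.79, 3.14, 3.14, 3.14].

## Interface

Orientations are given as a unit quaternion [x, y, z, w].
In Python, from bench import read_state, grab_frame, sign_off, trace, place_of gives the robot as it stands. The module is installed in compiled form; this text tells all that it offers.
- The arm moves only by the tool carry_out, never from a script. Its argument "steps" is a list of rows, each a list of 5 numbers: the gripper's target within -1 to 1 (fully open at 1, half-way at 0, shut at -1), then the shift along the tool's x, y, z in mm, then the turn about the tool's y in degrees. A call has 1 to 20 rows; each row is the pose to reach, as a shift and turn from the pose commanded when the call began, along the tool's axes at that moment; what a row does not reach only later rows make up. A row lasts 1/10 s, in which the tool goes at most 50 mm and 8.59 degrees, less where a joint would pass 70% of its speed; a pose out of reach is approached as far as the arm can. A call with a gripper value outside its range is refused whole. The fingers move at their own pace and stop on an object; "grip_force" is the grip in N (left out, the last holds). Time passes only in rows, so rows that repeat a pose let the fingers close. It gives the time, the measured TCP pose, the force and the opening at its end, in the units of the state.
- read_state(): the state, without advancing time (a new reading comes with each control period).
- grab_frame(name): name is "scene" or "side" or "wrist"; returns a dict with "image" (480x640x3 uint8, red, green, blue), "vfov" (degrees; the focal length in pixels is half the picture's height over the tangent of half this angle, whatever the lens; pixels are square), "cx", "cy" (the principal point, pixels), "extrinsics" (4x4, takes a point from camera to world coordinates); the wrist camera has in their place "T_tool_cam" (4x4, takes a point from camera to tool coordinates, whose origin is the TCP and whose axes are the tool frame's). Camera axes: x right, y down, z forward; pixel columns grow to the right and rows downward; lengths in m; the calibration is good to about 2 mm. A picture is of the moment at which its call begins: read the wrist's pose just before it. There is no depth.
- sign_off(): hands the job in, once; it reports no verdict.
Trained networks look in a picture, given as the dict that the camera call returned (one of the last four; its "shot" number tells which), for a name from the list of things; names that differ only in an ending like _2 or _b are one class to them, and where a whole thing is asked for, a point or a joint stands for the part that bears it (a point fixed in the world has none). Each returns a list of dicts, best first, with "p" (0 to 1); they miss things now and then, are a little off and sometimes report something else, mostly with a low value. They report only what shows in the picture. A call takes as long as a camera call. They do not tell look-alikes from the thing itself.
- trace(picture, label): "mask" (480x640 bool, what is visible of it) and "rect" ([left, top, right, bottom] in pixels, round what is visible of it).
- place_of(picture, label): "pixel" ([row, column] in pixels: a listed point, or the origin of a listed thing).
The state is a dict: "t": time; "qpos": joint angles; "qd": joint speeds; "joint_efforts": joint torques, N m; "eef_pos": TCP position; "ee_rot": TCP orientation; "wrist_force": force on the tool from outside, world axes, zero at the start; "ft_torque": the same for the moment, N m; "width": opening from 0.0 (shut) to 1.0 (fully open).
Only numpy, scipy, OpenCV 4.12 (cv2) and the standard library are available. Lean on these libraries where they do the work, as an engineer would, in place of code of your own. Each camera call takes 0.05 s, during which the arm holds its last target.

## Working session

There is one attempt and no reset: what is moved stays moved. The work goes in short steps, Python scripts to look and compute and a tool call to move; the robot and the scene stay as the last step left them, time stands still between calls to the robot, and variables do not carry over. Pictures are saved under pics/ and viewed, and the job is handed in when it is done.

Besides the shell and the picture viewer there is one more tool, called as name(argument=value, ...), one argument or row to a line, values as JSON. carry_out: Moves the arm, as the interface text tells. Its arguments: {"type":"object","properties":{"steps":{"type":"array","items":{"type":"array","items":{"type":"number"}}},"grip_force":{"type":"number"}},"required":["steps"]}

```bash
mkdir -p pics
python3 - <<'E'
from bench import *
import cv2,json
s=read_state()
for k in s: print(k,s[k])
for n in ["scene","side","wrist"]:
    f=grab_frame(n); cv2.imwrite(f"pics/{n}0.png",f["image"][:,:,::-1])
    print(n,f["vfov"],f["cx"],f["cy"],f.get("extrinsics",f.get("T_tool_cam")))
    for l in ["key_yellow","key_tray","lock_yellow"]:
        print(l,[(r["p"],r["rect"]) for r in trace(f,l)][:4],[(r["p"],r["pixel"]) for r in place_of(f,l)][:4])
E
```

```text
t 0.0
qpos [ 1.21682464  0.33387439  0.03987938  1.4663141  -0.01338013  1.34328846
 -0.05851974]
qd [ 0.00102025  0.00089205 -0.00081833 -0.0008446  -0.00065349  0.00093727
  0.00117636]
joint_efforts [-1.76692276e-03 -6.58564854e+01  1.36467766e+00 -4.05568349e+01
  1.66383572e-02  1.24359311e-02  8.81935284e-05]
eef_pos [ 0.16365799 -0.62857258  0.23042398]
ee_rot [-0.55914849  0.43291784 -0.43195909  0.55977357]
wrist_force [ 0.08704661 -0.03124711 -0.10722207]
ft_torque [ 0.0196464  -0.00138554  0.01646881]
width 1.0034962049190055
scene 43.55921722208545 319.64897329575746 241.1869138227853 [[-0.46715696 -0.65389866  0.59513101 -0.17268202]
 [-0.88401285  0.33256045 -0.32851914  0.36946959]
 [ 0.01690118 -0.67957346 -0.73341275  0.82318548]
 [ 0.          0.          0.          1.        ]]
key_yellow [(0.84, [364.4, 185.8, 385.7, 220.8]), (0.67, [311.2, 199.5, 329.6, 228.2])] [(0.86, [215.8, 369.5]), (0.76, [234.0, 318.6])]
key_tray [(0.85, [162.4, 278.9, 256.4, 373.1])] [(0.69, [322.1, 209.0])]Traceback (most recent call last):
  File "<stdin>", line 9, in <module>
ValueError: it knows: key_blue, key_tray, key_yellow
```

Run:
```python
from bench import *
import cv2,json
for n in ["scene","side","wrist"]:
    f=grab_frame(n); cv2.imwrite(f"pics/{n}0.png",f["image"][:,:,::-1])
    print(n,f["vfov"],f["cx"],f["cy"],f.get("extrinsics",f.get("T_tool_cam")))
    for l in ["key_yellow","key_tray","key_blue"]:
        print(l,[(r["p"],r["rect"]) for r in trace(f,l)][:4],[(r["p"],r["pixel"]) for r in place_of(f,l)][:4])
```

```text
scene 43.55921722208545 319.64897329575746 241.1869138227853 [[-0.46715696 -0.65389866  0.59513101 -0.17268202]
 [-0.88401285  0.33256045 -0.32851914  0.36946959]
 [ 0.01690118 -0.67957346 -0.73341275  0.82318548]
 [ 0.          0.          0.          1.        ]]
key_yellow [(0.77, [314.9, 199.8, 331.5, 226.2]), (0.56, [366.3, 185.6, 385.2, 220.9])] [(0.68, [218.2, 369.4]), (0.62, [230.6, 318.9])]
key_tray [(0.55, [163.2, 275.5, 256.8, 373.9])] [(0.95, [322.8, 208.9])]
key_blue [(0.62, [428.2, 166.8, 433.9, 190.5])] [(0.56, [200.9, 426.9])]
side 46.99070675097643 320.2995760389771 241.52859188643276 [[-0.86297952 -0.23518372  0.44716324 -0.11238693]
 [-0.50460948  0.44537235 -0.7396031   0.94382735]
 [-0.02521154 -0.86390513 -0.50302316  0.67046456]
 [ 0.          0.          0.          1.        ]]
key_yellow [(0.6, [297.1, 213.7, 312.8, 230.3]), (0.6, [322.8, 197.5, 335.5, 228.0])] [(0.71, [241.8, 306.3]), (0.57, [227.9, 325.3])]
key_tray [(0.56, [219.4, 280.6, 328.6, 351.3])] [(0.8, [317.8, 273.2])]
key_blue [(0.49, [351.1, 182.6, 362.6, 194.6])] []
wrist 61.72462079178284 321.7185338989231 233.3327603757818 [[ 9.99998434e-01  1.73625898e-03  3.42996269e-04  5.92239346e-04]
 [ 2.24498803e-04 -3.16681639e-01  9.48531860e-01 -1.43934028e-01]
 [ 1.75551758e-03 -9.48530297e-01 -3.16681533e-01  8.19821068e-02]
 [ 0.00000000e+00  0.00000000e+00  0.00000000e+00  1.00000000e+00]]
key_yellow [] []
key_tray [] []
key_blue [] []
```

View pics/scene0.png

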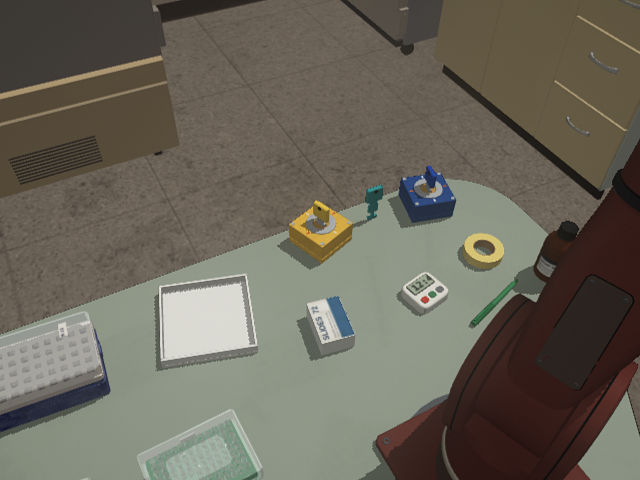

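View pics/side0.png

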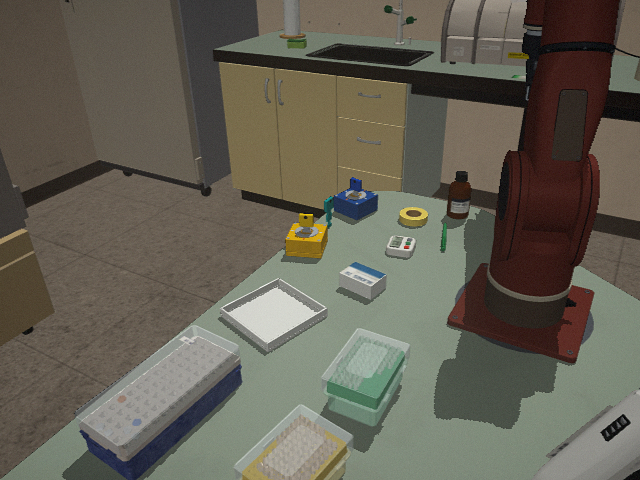

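View pics/wrist0.png

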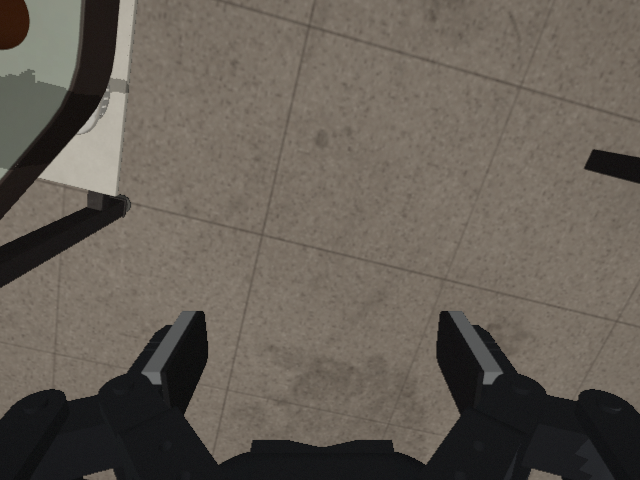

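Candidates in the scene view are the yellow key in the yellow station (321,212), a teal key look-alike (374,198) and the blue key in the blue station (431,180). I choose the first and will check it in a close crop.

```bash
cat > h.py <<'E'
from bench import *
import cv2,numpy as np
from scipy.spatial.transform import Rotation as R
def cam(f,s=None):
    fl=240/np.tan(np.radians(f["vfov"]/2)); K=np.array([[fl,0,f["cx"]],[0,fl,f["cy"]],[0,0,1]])
    if "extrinsics" in f: T=np.array(f["extrinsics"])
    else:
        W=np.eye(4);W[:3,:3]=R.from_quat(s["ee_rot"]).as_matrix();W[:3,3]=s["eef_pos"]; T=W@np.array(f["T_tool_cam"])
    return K,T
def proj(K,T,p):
    c=np.linalg.inv(T)@np.append(p,1); u=K@c[:3]; return u[:2]/u[2]
def onplane(K,T,uv,z):
    d=T[:3,:3]@np.linalg.inv(K)@np.array([uv[0],uv[1],1.]); o=T[:3,3]; return o+d*(z-o[2])/d[2]
def tri(a):
    A=[];b=[]
    for K,T,uv in a:
        d=T[:3,:3]@np.linalg.inv(K)@np.array([uv[0],uv[1],1.]);d/=np.linalg.norm(d);P=np.eye(3)-np.outer(d,d);A.append(P);b.append(P@T[:3,3])
    return np.linalg.lstsq(np.vstack(A),np.hstack(b),rcond=None)[0]
E
python3 - <<'E'
from h import *
i=cv2.imread("pics/scene0.png")
a=cv2.resize(i[180:270,270:400],None,fx=6,fy=6,interpolation=cv2.INTER_CUBIC); cv2.imwrite("pics/c1.png",a)
i=cv2.imread("pics/side0.png")
a=cv2.resize(i[190:270,270:390],None,fx=6,fy=6,interpolation=cv2.INTER_CUBIC); cv2.imwrite("pics/c2.png",a)
f=grab_frame("scene");g=grab_frame("side")
a=cam(f);b=cam(g)
print("station", onplane(*a,(320,224),.047),onplane(*b,(306,232),.047), "traytop",onplane(*a,(207,318),0.004),onplane(*b,(273,316),0.004), "teal",onplane(*a,(371,216),0),"blue",onplane(*a,(428,188),.047))
print("tray corners",[onplane(*a,u,0.02) for u in [(160,283),(247,275),(257,348),(160,365)]])
print(read_state()["t"])
E
```

```text
station [0.49436375 0.00141061 0.047     ] [0.4933182  0.00475466 0.047     ] traytop [0.42330993 0.24989509 0.004     ] [0.41588087 0.25696324 0.004     ] teal [ 5.09076811e-01 -1.19709035e-01 -1.11022302e-16] blue [ 0.48603563 -0.22979569  0.047     ]
tray corners [array([0.51651836, 0.29744883, 0.02      ]), array([0.46556153, 0.15886253, 0.02      ]), array([0.32233044, 0.20322635, 0.02      ]), array([0.36203109, 0.34659097, 0.02      ])]
1.45
```

View pics/c1.png

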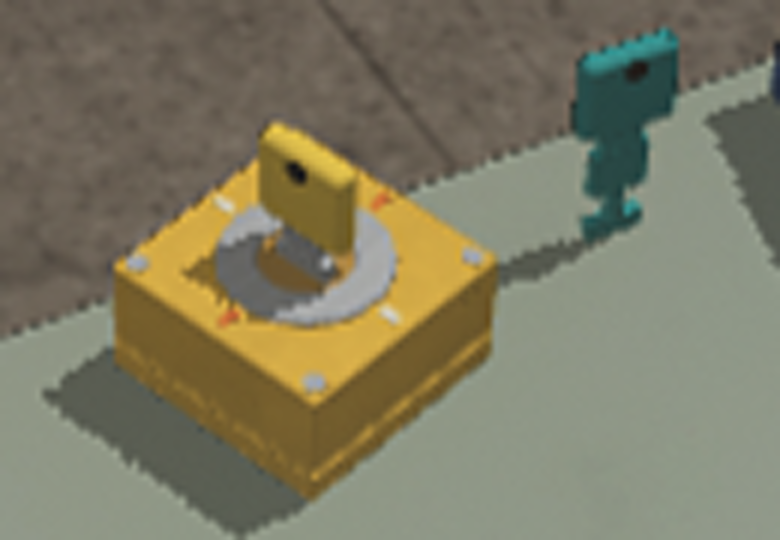

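View pics/c2.png

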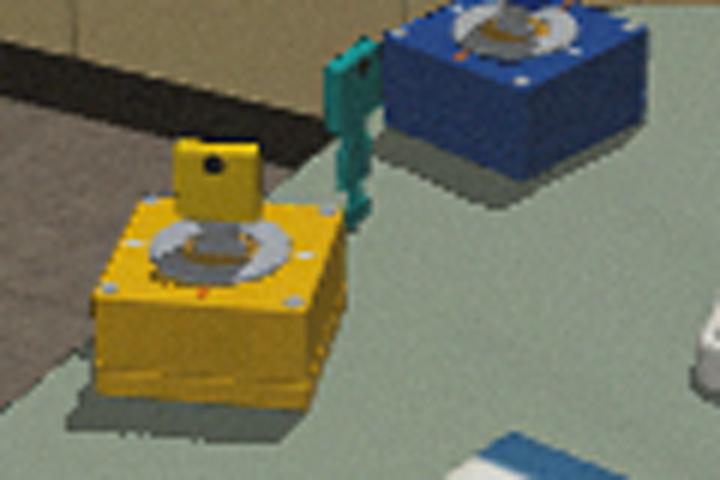

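Run:
```python
from h import *
f=grab_frame("scene");g=grab_frame("side")
a=cam(f);b=cam(g)
s=lambda x,y:(270+x/6,180+y/6); d=lambda x,y:(270+x/6,190+y/6)
w=[onplane(*a,s(224,204),.045),onplane(*a,s(390,316),.045)]
w2=[onplane(*b,d(134,243),.045),onplane(*b,d(305,255),.045)]
o=[onplane(*a,s(383,200),.045),onplane(*a,s(229,317),.045)]
for p in (w,w2,o): print(p,(p[0]+p[1])/2,np.degrees(np.arctan2(*(p[1]-p[0])[1::-1])))
scr=[s(138,263),s(473,257),s(314,383)]; print("screws",[onplane(*a,u,.045) for u in scr])
scr=[d(150,200),d(328,211),d(110,288),d(293,301)]; p=[onplane(*b,u,.045) for u in scr]; print("screws2",p,np.mean(p,0))
# bow top centre : front edge/back
tl=tri([(*a,s(272,128)),(*b,d(176,142))]); tr=tri([(*a,s(345,180)),(*b,d(258,145))]); print("bow",tl,tr,(tl+tr)/2, np.degrees(np.arctan2(*(tr-tl)[1::-1])))
S=read_state();T=R.from_quat(S["ee_rot"]).as_matrix();print(T,S["eef_pos"],S["t"])
```

```text
[array([0.52946169, 0.00921764, 0.045     ]), array([ 0.46470663, -0.0133386 ,  0.045     ])] [ 0.49708416 -0.00206048  0.045     ] -160.79515517337722
[array([0.52739167, 0.01052854, 0.045     ]), array([ 0.46351258, -0.01227314,  0.045     ])] [ 0.49545212 -0.0008723   0.045     ] -160.35594605581903
[array([ 0.50890506, -0.03522628,  0.045     ]), array([0.48610363, 0.02968958, 0.045     ])] [ 0.49750435 -0.00276835  0.045     ] 109.35361664428586
screws [array([0.51861519, 0.04393346, 0.045     ]), array([ 0.47495808, -0.0477395 ,  0.045     ]), array([0.45102601, 0.01965021, 0.045     ])]
screws2 [array([ 0.54090933, -0.02219951,  0.045     ]), array([ 0.47338217, -0.04722926,  0.045     ]), array([0.51634583, 0.04450498, 0.045     ]), array([0.44964797, 0.02046201, 0.045     ])] [ 0.49507132 -0.00111544  0.045     ]
bow [0.51069398 0.00287192 0.08991206] [ 0.47835802 -0.0041713   0.09326274] [ 0.494526   -0.00064969  0.0915874 ] -167.71210262112726
[[ 2.52021725e-01  1.45798218e-05  9.67721577e-01]
 [-9.67721575e-01  6.45093560e-05  2.52021724e-01]
 [-5.87526639e-05 -9.99999998e-01  3.03669673e-05]] [ 0.16380464 -0.62898459  0.23130927] 1.55
```

The crop shows the yellow key upright in the yellow box, with its blade along the white ticks. The teal key stands by itself to the right. The lock axis is near (0.496, -0.0015) and the width axis points at about 19.4° in the world frame. Next I move above it, turning counter-clockwise, which leaves wrist range for the clockwise turn.

carry_out(
  steps=[
    [1, -12, -5, 36, -5.5],
    [1, -24, -10, 72, -11],
    [1, -37, -15, 108, -16.5],
    [1, -49, -20, 144, -22],
    [1, -61, -25, 180, -27.5],
    [1, -74, -30, 215, -33],
    [1, -86, -35, 251, -38.5],
    [1, -98, -40, 287, -44],
    [1, -110, -45, 323, -49.5],
    [1, -123, -50, 359, -55],
    [1, -163, -50, 371, -60.5],
    [1, -203, -50, 383, -66],
    [1, -243, -50, 395, -71.5],
    [1, -283, -50, 407, -77],
    [1, -323, -50, 419, -82.5],
    [1, -363, -50, 431, -88],
    [1, -403, -50, 443, -93.5],
    [1, -443, -50, 455, -99],
    [1, -483, -50, 467, -104.5],
    [1, -524, -50, 479, -110],
  ],
)

```text
t: 3.55
eef_pos: [0.4951, 0.0003, 0.2816]
ee_rot: [0.675, 0.212, -0.211, -0.675]
wrist_force: [0.4, -0.2, 0.1]
width: 1.0
```

carry_out(
  steps=[
    [1, 0, 0, 0, -7.5],
    [1, 0, 0, 0, -15],
    [1, 0, 0, 0, -22.5],
    [1, 0, 0, 0, -30],
    [1, 0, 0, 0, -37.5],
    [1, 0, 0, 0, -45],
    [1, 0, 0, 0, -52.5],
    [1, 0, 0, 0, -60],
    [1, 0, 0, 0, -67.5],
    [1, 0, 0, 0, -75],
    [1, 0, 0, 0, -75],
  ],
)

```text
t: 4.65
eef_pos: [0.4953, -0.0012, 0.2815]
ee_rot: [0.407, 0.578, -0.578, -0.407]
wrist_force: [0.7, -0.7, -0.1]
width: 0.999
```

Run:
```python
from h import *
s=read_state();f=grab_frame("wrist");cv2.imwrite("pics/w1.png",f["image"][:,:,::-1])
T=R.from_quat(s["ee_rot"]).as_matrix();print(T,s["eef_pos"],s["t"],s["qpos"],np.degrees(np.arctan2(T[1,0],T[0,0])))
for r in trace(f,"key_yellow"): print(r["p"],r["rect"])
K,C=cam(f,s); print([proj(K,C,p) for p in ([.496,-.0015,.012],[.496,-.0015,.091])])
```

```text
[[-3.37364936e-01  2.09140773e-04 -9.41373919e-01]
 [ 9.41373930e-01 -8.84447349e-05 -3.37364960e-01]
 [-1.53816335e-04 -9.99999974e-01 -1.67041519e-04]] [ 0.49528551 -0.00119344  0.28145047] 4.65 [ 0.5736774   0.03017014 -0.66677684  1.72492715  0.01906594  1.39278609
  1.81866174] 109.71641307404035
0.8 [173.5, 147.9, 226.0, 175.2]
0.72 [317.4, 175.0, 326.2, 216.2]
0.67 [307.2, 176.4, 334.8, 202.9]
[array([321.64034007, 181.69076575]), array([321.62758005, 199.7657269 ])]
```

View pics/w1.png

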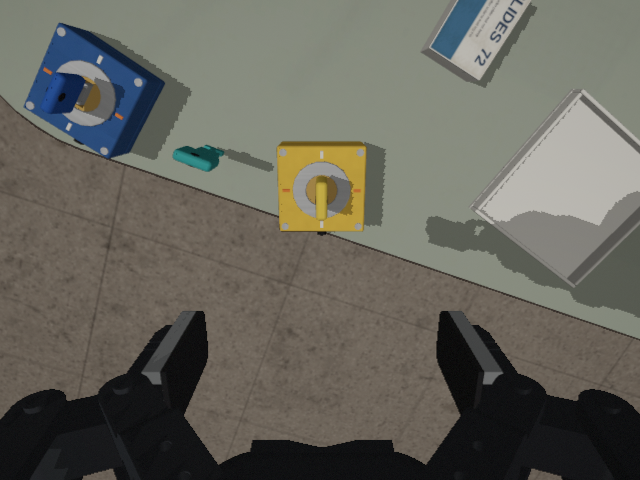

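The wrist view matches the estimate: key at (321,195), ticks at (321,155) and (321,225), and the prediction agrees. The teal key is at (197,157), left of the finger path. I'll descend part way and refine.

carry_out(
  steps=[
    [1, 0, 45, 0, -0.3],
    [1, 0, 90, 0, -0.3],
    [0.3, 0, 130, 0, -0.3],
    [0.0, 0, 130, 0, -0.3],
    [0.0, 0, 130, 0, -0.3],
    [0.0, 0, 130, 0, -0.3],
  ],
)

```text
t: 5.35
eef_pos: [0.4968, -0.001, 0.1537]
ee_rot: [0.407, 0.579, -0.578, -0.405]
wrist_force: [0.5, 0.0, -0.8]
width: 0.499
```

Run:
```python
from h import *
s=read_state();f=grab_frame("wrist");cv2.imwrite("pics/w2.png",f["image"][:,:,::-1])
cv2.imwrite("pics/w2c.png",cv2.resize(f["image"][130:330,200:440,::-1],None,fx=3,fy=3,interpolation=cv2.INTER_CUBIC))
T=R.from_quat(s["ee_rot"]).as_matrix();print(s["eef_pos"],s["t"],s["width"],np.degrees(np.arctan2(T[1,0],T[0,0])))
K,C=cam(f,s); print([proj(K,C,p) for p in ([.496,-.0015,.047],[.496,-.0015,.091])])
```

```text
[ 0.49677662 -0.00102339  0.15373172] 5.35 0.49870884712759544 109.83665681005962
[array([322.31159796, 227.58307692]), array([322.34238974, 252.04205835])]
```

View pics/w2c.png

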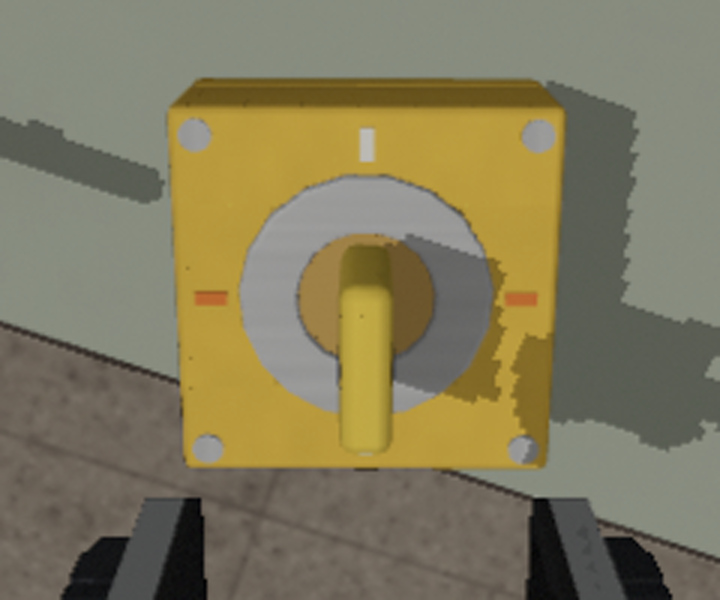

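Run:
```python
from h import *
s=read_state();f=grab_frame("wrist");K,C=cam(f,s)
T=R.from_quat(s["ee_rot"]).as_matrix()
c=lambda x,y:(200+x/3,130+y/3)
for n,u,z in [("bezelC",c(367,295),.047),("ticks",c(366,298),.045),("bowtopfar",c(366,289),.091),("bowtopnear",c(366,447),.091)]:
    p=onplane(K,C,u,z); print(n,p,(T.T@(p-s["eef_pos"]))*1e3)
```

```text
bezelC [ 0.49659437 -0.00139327  0.047     ] [-4.02683150e-02  1.06742514e+02  6.83557917e-01]
ticks [ 0.49793228 -0.00114123  0.045     ] [ -0.25435727 108.74717241  -0.65399664]
bowtopfar [ 0.4821834 -0.0068288  0.091    ] [-0.32723939 62.69332906 15.94160484]
bowtopnear [0.51149527 0.00381478 0.091     ] [ -0.26550896  62.79406812 -15.24264575]
```

carry_out(
  steps=[
    [0, 0, 40, 0, 0],
    [0, 0, 75, 0, 0],
    [0, 0, 98, 0, 0],
    [0, 0, 98, 0, 0],
    [-1, 0, 98, 0, 0],
    [-1, 0, 98, 0, 0],
    [-1, 0, 98, 0, 0],
    [-1, 0, 98, 0, 0],
    [-1, 0, 98, 0, 0],
    [-1, 0, 98, 0, 0],
  ],
  grip_force=35,
)

```text
t: 6.45
eef_pos: [0.4969, -0.0012, 0.0553]
ee_rot: [0.407, 0.579, -0.578, -0.405]
wrist_force: [0.1, -0.4, 6.9]
width: 0.112
```

Run:
```python
from h import *
s=read_state();f=grab_frame("wrist");cv2.imwrite("pics/w3.png",f["image"][:,:,::-1])
print(s["eef_pos"],s["t"],s["width"],s["wrist_force"],s["ft_torque"])
```

```text
[ 0.49685692 -0.0011861   0.05532804] 6.45 0.11153401954576576 [ 0.1137055  -0.38257541  6.89334414] [-0.01394719  0.20651161  0.00750992]
```

View pics/w3.png

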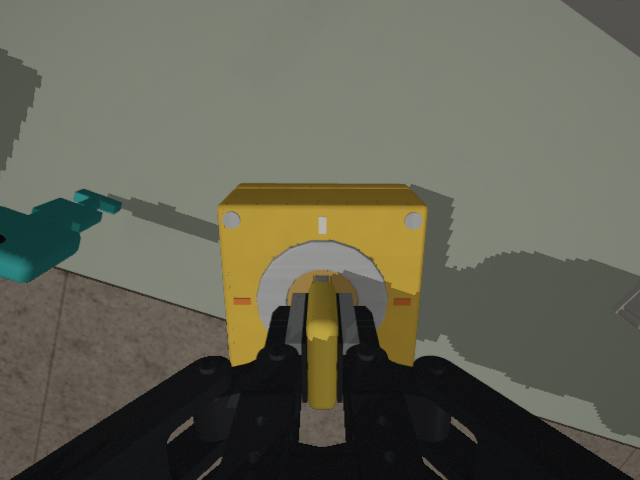

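The key is gripped centrally: bow at (322,340) between the pads, width about 9.5 mm. Now I turn it clockwise.

carry_out(
  steps=[
    [-1, 0, 0, 0, 5],
    [-1, 0, 0, 0, 10],
    [-1, 0, 0, 0, 15],
    [-1, 0, 0, 0, 20],
    [-1, 0, 0, 0, 26],
    [-1, 0, 0, 0, 32],
    [-1, 0, 0, 0, 38],
    [-1, 0, 0, 0, 44],
    [-1, 0, 0, 0, 44],
  ],
)

```text
t: 7.4
eef_pos: [0.497, -0.0013, 0.0553]
ee_rot: [0.595, 0.384, -0.382, -0.593]
wrist_force: [-0.1, 0.0, 5.6]
width: 0.111
```

Run:
```python
from h import *
s=read_state();f=grab_frame("wrist");cv2.imwrite("pics/w4.png",f["image"][:,:,::-1])
T=R.from_quat(s["ee_rot"]).as_matrix();print(s["eef_pos"],s["t"],s["width"],s["wrist_force"],s["ft_torque"],s["qpos"],np.degrees(np.arctan2(T[1,0],T[0,0])))
```

```text
[ 0.49698449 -0.00130004  0.05532411] 7.4 0.11106902211671468 [-1.37795504e-01  3.33219676e-03  5.57441267e+00] [-0.11264986 -0.02570994 -0.02340224] [ 0.40727627  0.2423023  -0.5446453   2.00444947  0.15690228  0.9310743
  0.92812853] 65.67001098683403
```

View pics/w4.png

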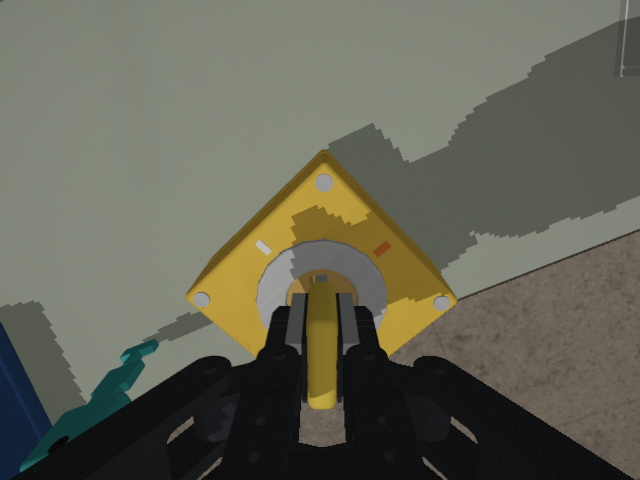

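carry_out(
  steps=[
    [-1, 0, 0, 0, 6],
    [-1, 0, 0, 0, 12],
    [-1, 0, 0, 0, 18],
    [-1, 0, 0, 0, 24],
    [-1, 0, 0, 0, 30],
    [-1, 0, 0, 0, 36],
    [-1, 0, 0, 0, 42],
    [-1, 0, 0, 0, 47],
    [-1, 0, 0, 0, 49],
    [-1, 0, 0, 0, 49],
    [-1, 0, 0, 0, 49],
  ],
)

```text
t: 8.55
eef_pos: [0.4969, -0.0014, 0.0553]
ee_rot: [0.7, 0.105, -0.103, -0.699]
wrist_force: [-0.4, -1.0, 7.0]
width: 0.112
```

Run:
```python
from h import *
s=read_state();f=grab_frame("wrist");cv2.imwrite("pics/w5.png",f["image"][:,:,::-1])
T=R.from_quat(s["ee_rot"]).as_matrix();print(s["eef_pos"],s["t"],s["width"],s["wrist_force"],s["ft_torque"],s["qpos"],np.degrees(np.arctan2(T[1,0],T[0,0])))
```

```text
[ 0.49685998 -0.00139425  0.05532394] 8.55 0.11186930463305432 [-0.39974463 -1.04653978  6.9774214 ] [-0.28043166  0.10866384 -0.01986098] [ 0.30465419  0.22699747 -0.4300844   2.00929714  0.11889577  0.92531501
  0.10749209] 16.877925497209247
```

View pics/w5.png

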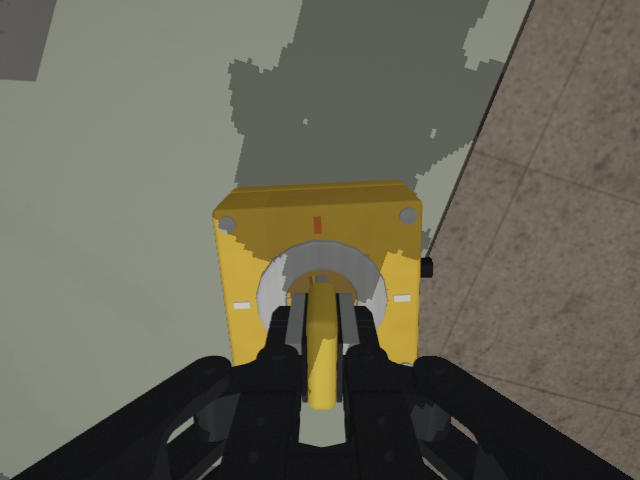

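At 93° the orange tick (318,224) lines up with the key. Now I turn back, slightly past zero to take up the lag, then to zero.

carry_out(
  steps=[
    [-1, 0, 0, 0, -6],
    [-1, 0, 0, 0, -12],
    [-1, 0, 0, 0, -18],
    [-1, 0, 0, 0, -24],
    [-1, 0, 0, 0, -30],
    [-1, 0, 0, 0, -36],
    [-1, 0, 0, 0, -42],
    [-1, 0, 0, 0, -48],
    [-1, 0, 0, 0, -54],
    [-1, 0, 0, 0, -60],
    [-1, 0, 0, 0, -66],
    [-1, 0, 0, 0, -72],
    [-1, 0, 0, 0, -78],
    [-1, 0, 0, 0, -84],
    [-1, 0, 0, 0, -90],
    [-1, 0, 0, 0, -94],
    [-1, 0, 0, 0, -97],
    [-1, 0, 0, 0, -97],
    [-1, 0, 0, 0, -95],
    [-1, 0, 0, 0, -93.5],
  ],
)

```text
t: 10.6
eef_pos: [0.497, -0.0012, 0.0553]
ee_rot: [0.405, 0.581, -0.58, -0.403]
wrist_force: [-0.1, -0.5, 7.0]
width: 0.117
```

Run:
```python
from h import *
s=read_state();f=grab_frame("wrist");cv2.imwrite("pics/w6.png",f["image"][:,:,::-1])
T=R.from_quat(s["ee_rot"]).as_matrix();print(s["eef_pos"],s["t"],s["width"],s["wrist_force"],s["ft_torque"],s["qpos"],np.degrees(np.arctan2(T[1,0],T[0,0])))
```

```text
[ 0.49698922 -0.0012346   0.05533152] 10.6 0.11698330604619346 [-0.06313703 -0.48287765  6.99527334] [-0.00683826  0.02361208 -0.01391931] [ 0.50618177  0.26130532 -0.65645191  2.00000982  0.19798389  0.93864839
  1.67419756] 110.30925251073816
```

View pics/w6.png

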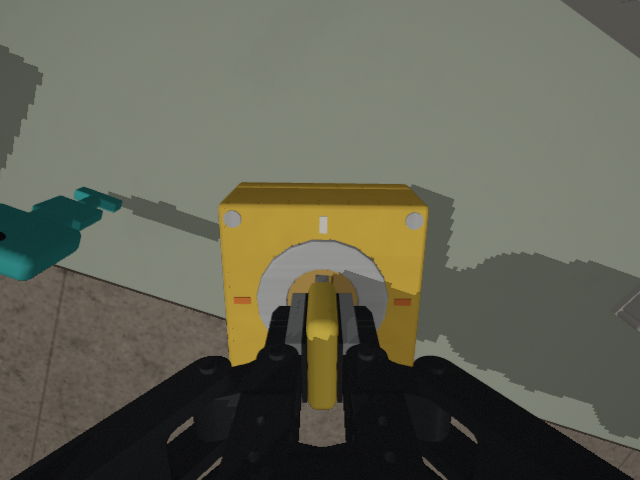

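Back at the release position, with the white tick at (323,225) aligned. Now I lift gently for the first 45 mm.

carry_out(
  steps=[
    [-1, 0, -4, 0, 0],
    [-1, 0, -9, 0, 0],
    [-1, 0, -15, 0, 0],
    [-1, 0, -22, 0, 0],
    [-1, 0, -30, 0, 0],
    [-1, 0, -38, 0, 0],
    [-1, 0, -48, 0, 0],
    [-1, 0, -60, 0, 0],
    [-1, 0, -80, 0, 0],
    [-1, 0, -100, 0, 0],
    [-1, 0, -100, 0, 0],
  ],
  grip_force=45,
)

```text
t: 11.75
eef_pos: [0.497, -0.001, 0.1565]
ee_rot: [0.405, 0.581, -0.58, -0.402]
wrist_force: [0.6, 0.3, -0.8]
width: 0.11
```

Run:
```python
from h import *
s=read_state();f=grab_frame("wrist");cv2.imwrite("pics/w7.png",f["image"][:,:,::-1])
g=grab_frame("side");h=grab_frame("scene");cv2.imwrite("pics/s7.png",np.hstack([cv2.resize(x["image"][150:390,140:460,::-1],None,fx=1.25,fy=1.25) for x in(g,h)]))
T=R.from_quat(s["ee_rot"]).as_matrix();print(T,s["eef_pos"],s["t"],s["width"],s["wrist_force"],s["ft_torque"])
# tray centre
A=cam(h);B=cam(g);
for C in (A,B):
  m=trace(h if C is A else g,"key_tray")[0]
  c,_=cv2.findContours(m["mask"].astype(np.uint8),0,1); c=max(c,key=cv2.contourArea)
  P=np.array([onplane(*C,p[0],.02)[:2] for p in c],np.float32); print(cv2.minAreaRect(P))
```

```text
[[-3.48642748e-01  4.49044845e-03 -9.37244936e-01]
 [ 9.37253390e-01 -5.46648755e-04 -3.48648512e-01]
 [-2.07793195e-03 -9.99989768e-01 -4.01810291e-03]] [ 0.49696432 -0.00097305  0.15652419] 11.75 0.11042783107078574 [ 0.57237357  0.27110568 -0.75032098] [ 0.03434662 -0.02102129  0.05780787]
((0.4132213890552521, 0.2532104551792145), (0.1496765911579132, 0.16202837228775024), 73.58342742919922)
((0.41113945841789246, 0.2602410614490509), (0.1624821424484253, 0.17091402411460876), 73.48872375488281)
```

View pics/w7.png

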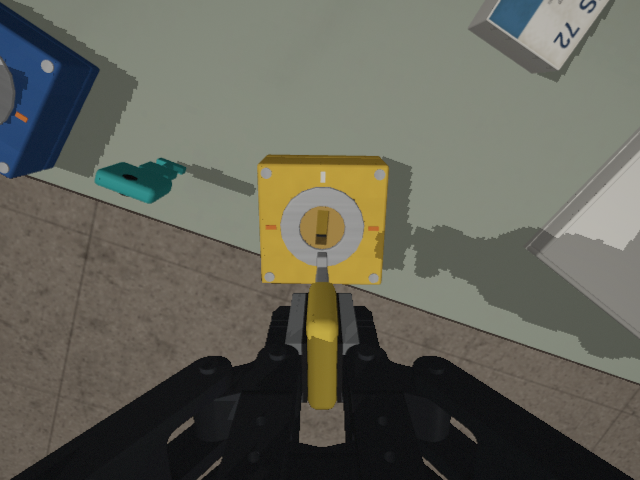

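View pics/s7.png

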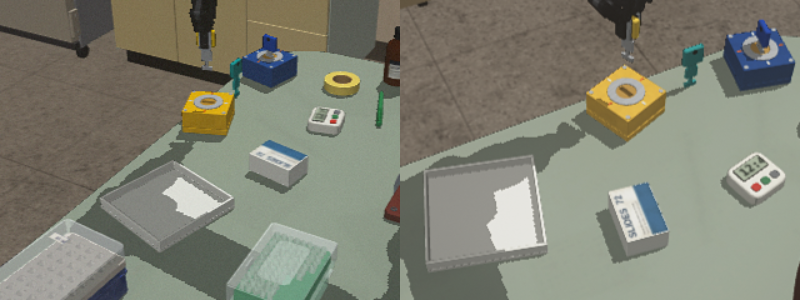

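The key is out, hanging at (322,270) in the wrist view, and the plug slot is aligned with the white tick. The two tray-centre estimates average about (0.415, 0.254), with sides near -16.5°/73.5°. I'll set it at the centre with the jaws along the diagonal, so it topples within the tray.

carry_out(
  steps=[
    [-1, 20, 0, -1, -1],
    [-1, 55, 0, -3, -2],
    [-1, 95, 0, -5, -4],
    [-1, 135, 0, -6, -6],
    [-1, 175, 0, -8, -8],
    [-1, 215, 0, -10, -9],
    [-1, 245, 0, -12, -9],
    [-1, 266, 0, -13, -9],
    [-1, 266, 20, -13, -9],
    [-1, 266, 45, -13, -9],
    [-1, 266, 70, -13, -9],
    [-1, 266, 85, -13, -9],
    [-1, 266, 85, -13, -9],
  ],
)

```text
t: 13.3
eef_pos: [0.413, 0.2523, 0.0664]
ee_rot: [-0.355, -0.61, 0.612, 0.357]
wrist_force: [-0.8, 0.1, -0.1]
width: 0.116
```

Run:
```python
from h import *
s=read_state();f=grab_frame("wrist");cv2.imwrite("pics/w8.png",f["image"][:,:,::-1])
g=grab_frame("side");h=grab_frame("scene");cv2.imwrite("pics/s8.png",np.hstack([cv2.resize(g["image"][200:400,180:380,::-1],None,fx=2,fy=2),cv2.resize(h["image"][220:420,110:310,::-1],None,fx=2,fy=2)]))
print(s["eef_pos"],s["t"],s["width"],s["wrist_force"])
for F in(f,g,h): print([(r["p"],r["rect"]) for r in trace(F,"key_yellow")])
```

```text
[0.41297649 0.25230955 0.06643376] 13.3 0.11597024213499868 [-0.83689365  0.06885305 -0.09044563]
[(0.95, [305.0, 251.9, 341.3, 410.4])]
[(0.73, [267.5, 275.3, 280.0, 301.7]), (0.65, [320.5, 199.4, 335.3, 229.0])]
[(0.76, [366.9, 186.4, 386.6, 217.8]), (0.54, [199.9, 282.8, 213.1, 316.0])]
```

View pics/w8.png

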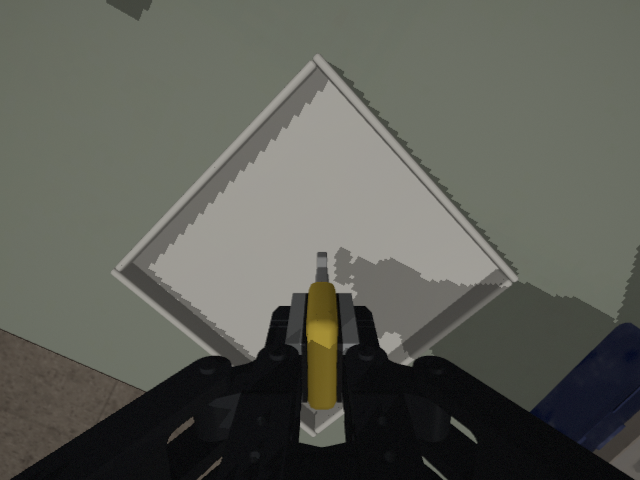

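View pics/s8.png

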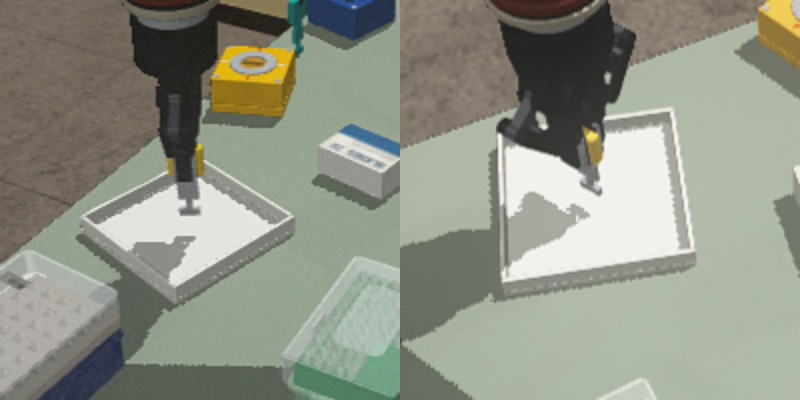

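Aligned over the tray centre, with the blade tip about 19 mm above the floor. I'll lower and open.

carry_out(
  steps=[
    [-1, 0, 8, 0, 0],
    [-1, 0, 15, 0, 0],
    [-1, 0, 18, 0, 0],
    [-1, 0, 18, 0, 0],
    [0.2, 0, 18, 0, 0],
    [0.6, 0, 18, 0, 0],
    [1, 0, 18, 0, 0],
    [1, 0, 18, 0, 0],
    [1, 0, 18, 0, 0],
    [1, 0, 18, 0, 0],
  ],
)

```text
t: 14.6
eef_pos: [0.4148, 0.2527, 0.0504]
ee_rot: [0.357, 0.611, -0.61, -0.357]
wrist_force: [-0.2, -0.5, -0.5]
width: 1.0
```

Run:
```python
from h import *
s=read_state();f=grab_frame("wrist");cv2.imwrite("pics/w9.png",f["image"][:,:,::-1])
print(s["eef_pos"],s["t"],s["width"],s["wrist_force"])
```

```text
[0.41481253 0.25266182 0.05039566] 14.6 0.999762314443713 [-0.15648873 -0.48044636 -0.5332403 ]
```

View pics/w9.png

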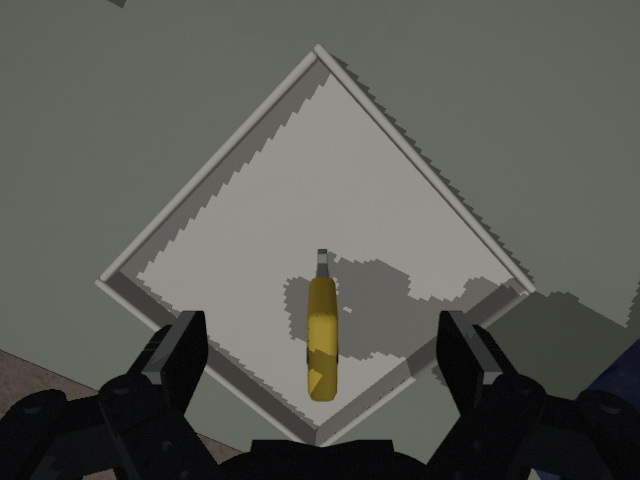

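The key is released but balancing upright, from bow (322,340) down to blade tip (322,255). That is precarious, so I'll tip it along the tray diagonal with the open finger.

carry_out(
  steps=[
    [1, 10, 0, 0, 0],
    [1, 22, 0, 0, 0],
    [1, 30, 0, 0, 0],
    [1, 34, 0, 0, 0],
    [1, 37, 0, 0, 0],
    [1, 40, 0, 0, 0],
    [1, 43, 0, 0, 0],
    [1, 46, 0, 0, 0],
    [1, 49, 0, 0, 0],
    [1, 52, 0, 0, 0],
    [1, 52, 0, 0, 0],
    [1, 52, 0, 0, 0],
    [1, 52, 0, 0, 0],
  ],
)

```text
t: 15.95
eef_pos: [0.3893, 0.2978, 0.0503]
ee_rot: [-0.357, -0.61, 0.611, 0.357]
wrist_force: [-0.1, 0.1, 0.6]
width: 1.002
```

Run:
```python
from h import *
s=read_state();f=grab_frame("wrist");cv2.imwrite("pics/w10.png",f["image"][:,:,::-1])
print(s["eef_pos"],s["t"],s["width"],s["wrist_force"])
```

```text
[0.38932628 0.29784276 0.05033013] 15.95 1.001616261668792 [-0.14170093  0.06650301  0.61458498]
```

View pics/w10.png

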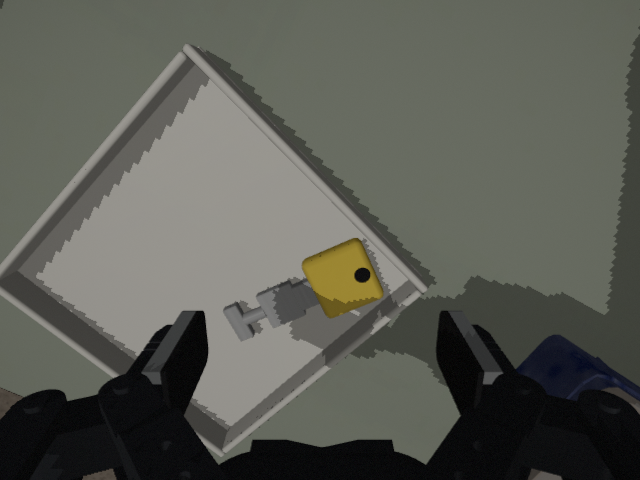

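The key now lies flat in the tray, bow at (345,275) and blade end at (235,320). I'll raise clear and check.

carry_out(
  steps=[
    [1, 0, -40, 0, 0],
    [1, 0, -85, 0, 0],
    [1, 0, -130, 0, 0],
    [1, -20, -170, 0, 0],
    [1, -40, -190, 0, 0],
    [1, -40, -190, 0, 0],
  ],
)

```text
t: 16.6
eef_pos: [0.4117, 0.2615, 0.2432]
ee_rot: [0.36, 0.611, -0.609, -0.357]
wrist_force: [0.4, 0.7, -0.7]
width: 1.001
```

Run:
```python
from h import *
s=read_state();f=grab_frame("wrist")
g=grab_frame("side");h=grab_frame("scene");cv2.imwrite("pics/s11.png",np.vstack([np.hstack([cv2.resize(f["image"][:300,120:520,::-1],None,fx=1,fy=1),cv2.resize(h["image"][190:415,110:410,::-1],(400,300))]),cv2.resize(g["image"][170:320,180:580,::-1],(800,300))]))
print(s["eef_pos"],s["t"],s["width"],s["wrist_force"])
K,C=cam(f,s); r=place_of(f,"key_yellow"); print([(x["p"],x["pixel"],onplane(K,C,x["pixel"][::-1],.008)) for x in r])
```

```text
[0.41167754 0.26146692 0.24317076] 16.6 1.000576406899738 [ 0.41449966  0.65060178 -0.68886632]
[(0.86, [217.7, 315.0], array([0.44206609, 0.26981363, 0.008     ]))]
```

View pics/s11.png

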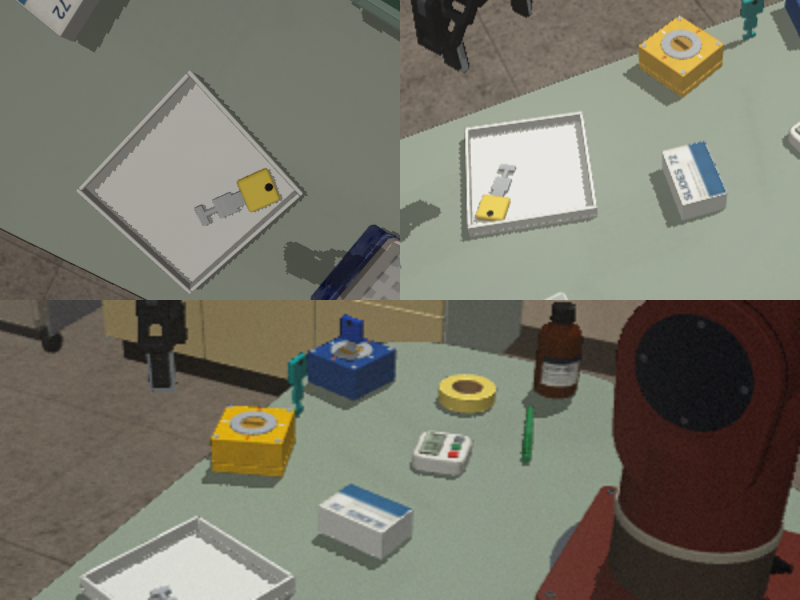

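All three views agree: the key lies flat inside the tray, the plug slot lies along the white ticks, the blue station is undisturbed and the gripper is well clear. Handing in.

```bash
python3 -c "
from bench import *
print(sign_off())"
```

```text
the job is handed in; nothing more can be done
None
```

I turned the yellow key about 93° clockwise and then back to the white ticks. I pulled it straight up out of the lock and left it in the white tray. The job was handed in at about 17 s of the allowed 51 s; the hand-in gives no verdict.

- **Release:** the key first stood balanced upright in the tray when I let go. I tipped it over gently along the tray diagonal with an open finger so that it lies flat.
- **Last pictures:** the key lies inside the tray with its blade end within the outline. The lock's slot is along the white ticks, the blue key is where it was, and the open gripper hangs at 0.24 m touching nothing.
- **Disagreements:** the tray-centre estimates from the two fixed cameras differed by about 7 mm, which did not matter for the placing. The lock's turn was judged from the tool angle and the pictures, since no joint reading was available.

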